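# Index the specimen carousel and record

## Task

Push the finger posts or rim of the specimen turntable round until the specimen with the square plate stands right in front of the fixed steel pointer and leave it at rest there, then press the button on the grey recorder console fully down and let it go. Only push with the fingers: do not touch, lift or tip any of the specimens, do not press the button before the square specimen is at the pointer, and leave everything else on the bench where it is.

Things in the scene. Friction and masses are not known exactly. Their poses are not given: they have to be found in the camera images.
- index_base: fixed dark steel foot under the turntable, 190 mm in diameter. Origin: on the turntable's vertical axis, at table height. An arm runs out from it along its own -x to the pointer; its -x axis (horizontal, roughly towards the robot) is therefore the pointer direction seen from the turntable's axis. z up.
- pointer_tip (a point): the sharp tip of the fixed steel pointer, a small cone on a block outside the disc, aiming at the turntable's axis: 135 mm from the axis, 7 mm outside the disc's edge, 44 mm above the table. Nothing of the pointer is higher than 55 mm above the table.
- carousel: dark steel turntable disc, 256 mm in diameter, 12 mm thick, top face 52 mm above the table. Origin: on its axis, at its underside, 40 mm above the table; its axes turn with it, z up. It turns endlessly either way about the vertical with a little drag (about 1.3 N at the rim) and stops at once when no longer pushed.
- post0 (a point): top centre of one of five equal upright steel finger posts, 12 mm in diameter and 30 mm tall (52 to 82 mm above the table), fixed along the disc's rim 118 mm from its axis, at 36 (this one), 108, 180, 252 and 324 degrees counter-clockwise from the disc's own x axis. Push the posts sideways to turn the disc.
- pocket0 (a point): centre, on the disc's top face, of one of five equal grey pockets (collars 42 mm outside, 33 mm inside, 12 mm tall) fixed on the disc 70 mm from its axis at 0 (this one), 72, 144, 216 and 288 degrees from the disc's own x axis, midway between the posts; each holds a specimen.
- spec_square: the square test specimen: a loose steel holder with a round foot of 30 mm diameter and a 20 mm stem, topped by a flat square plate 44 x 44 x 10 mm, total height 44 mm, 120 g. It stands upright in one of the carousel's pockets (which one varies). Origin: centre of its underside, 52 mm above the table; x and y along the sides of its square, z up.
- spec_round: another specimen, loose in another pocket of the carousel: the same 30 mm round foot and stem, topped by a flat round disc head 32 mm across and 10 mm thick, total height 44 mm. Origin: centre of its underside; z up. To be left standing in its pocket.
- spec_ball: another specimen, loose in another pocket of the carousel: the same 30 mm round foot and stem, topped by a ball of 25 mm diameter, total height 54 mm. Origin: centre of its underside; z up. To be left standing in its pocket.
- spec_cone: another specimen, loose in another pocket of the carousel: the same 30 mm round foot and stem, topped by a cone head 32 mm wide at its base, total height 54 mm. Origin: centre of its underside; z up. To be left standing in its pocket.
- spec_pin: another specimen, loose in another pocket of the carousel: the same 30 mm round foot and stem, topped by a thin pin 10 mm in diameter, total height 56 mm. Origin: centre of its underside; z up. To be left standing in its pocket.
- record_top (a point): centre of the top face of the round push button (28 mm in diameter, grey, in a black housing) on the recorder console, a fixed grey box 100 x 85 x 45 mm; pressed straight down. The button's top is the highest point of the console.
- record (a joint): travel of that button in m: 0 when released, 0.006 fully down; a spring returns it, fully down takes about 5 N.
- weight: bystander: loose brass weight with a knob, 44 mm in diameter, 46 mm tall, beyond the console. Origin: centre of its underside.
- race: bystander: loose steel bearing ring lying flat, 48 mm outside diameter, 16 mm tall, on the robot's side of the console. Origin: centre of its underside.
- oil: bystander: amber bottle, 52 mm in diameter, 120 mm tall. Origin: centre of its underside.
- wrench: bystander: wrench 160 mm long lying on the table, along its x axis.
- beaker: bystander: open glass beaker, 68 mm in diameter, 85 mm tall. Origin: centre of its underside.
- screwdriver: bystander: screwdriver 170 mm long lying on the table, along its x axis.
- jar: bystander: white jar, 60 mm in diameter, 65 mm tall. Origin: centre of its underside.
Not all that is in view belongs to the job. What is shaped like the spec_ball but pink is not meant.

How it is judged:
On the way, in this order (a step that is already met when the one before it is completed fails the run):
1. the square specimen stands at the pointer and the turntable is at rest (y of spec_square in the frame of index_base between -0.007 and 0.007 m and x of spec_square in the frame of index_base below -0.06 m and angular speed of carousel below 0.05 rad/s), for 0.3 s.
2. the button is pressed fully down with the square specimen still at the pointer (y of spec_square in the frame of index_base between -0.007 and 0.007 m and x of spec_square in the frame of index_base below -0.06 m and value of joint record above 0.0045 m), for 0.1 s.
At the end, for the whole second after the job is handed in: The square specimen's centre is within 7 mm to either side of the line from the turntable's axis to the pointer, on the pointer's side; the turntable is at rest; the button is released; all five specimens stand upright in their pockets (all of step 1 and value of joint record below 0.0015 m and height (world z) of spec_square between 0.046 and 0.058 m and angle between each of spec_square, spec_round, spec_ball, spec_cone, spec_pin's own z axis and vertical below 0.2 rad and height (world z) of spec_round between 0.046 and 0.058 m and height (world z) of spec_ball between 0.046 and 0.058 m and height (world z) of spec_cone between 0.046 and 0.058 m and height (world z) of spec_pin between 0.046 and 0.058 m); the robot touches nothing.
It fails at once if a specimen is lifted out of its pocket or tipped (height (world z) of any of spec_square, spec_round, spec_ball, spec_cone, spec_pin above 0.06 m or angle between any of spec_square, spec_round, spec_ball, spec_cone, spec_pin's own z axis and vertical above 0.3 rad).
It fails at once if the robot pushes or touches a specimen (more than 1 N) (contact force between any of the fingers, the arm and spec_square above 1 N or contact force between any of the fingers, the arm and spec_round above 1 N or contact force between any of the fingers, the arm and spec_ball above 1 N or contact force between any of the fingers, the arm and spec_cone above 1 N or contact force between any of the fingers, the arm and spec_pin above 1 N).
It fails at once if the button is pressed while the square specimen is not at the pointer (value of joint record above 0.003 m and not (y of spec_square in the frame of index_base between -0.007 and 0.007 m and x of spec_square in the frame of index_base below -0.06 m)).
It fails at once if a bystander on the bench is moved by more than 20 mm (distance of any of weight, race, oil, wrench, beaker, screwdriver, jar from where it was at the start of the episode above 0.02 m).
It also fails if it takes over 72 s, if anything falls off the work surface, if the arm or the gripper's body presses on something with over 40 N, if the wrist force passes 120 N, or if a joint passes its speed limit or range.

## Robot

A 6-joint arm with a two-finger parallel gripper is mounted at the origin on the work surface. World frame = base frame: x ahead of the robot, y to its left, z up, the work surface at z = 0. Lengths are in m, angles in rad, forces in N, time in s.
With the tool pointing down it reaches from about 0.375 to 0.975 m from the base axis. Payload 3.8 kg.
Tool frame: the origin (TCP) lies on the centre line of the jaws, within the pads' length; the fingertips stand 22 mm ahead of it and the grasp point (between the pads) lies 3 mm ahead of it; z points along the fingers, x is the direction in which the jaws open and shut, and the axes are right-handed (so a half turn about z gives the same grasp; the last joint's range is limited). The gripper opens to 85 mm and grips with 20 to 120 N. Pads are 22 mm wide; open, the fingers measure 114 mm over their backs; the gripper's body (76 mm by 85 mm) begins 54 mm behind the grasp point. The pads swing forward as they close: fully open they stand 13 mm farther back than shut.
Start: joints at [-1.346, 0.264, 1.604, -0, 1.274, -0.037], TCP at [0.175, -0.652, 0.253] pointing down, gripper open.
Joint ranges: [-2.63, 2.63], [-0.94, 2.18], [0.31, 2.57], [-1.31, 4.45], [0, 2.66], [-2.55, 2.55]. Speed limits (rad/s): [2.57, 2.57, 3.14, 3.14, 3.14, 3.14].

## Interface

Orientations are given as a rotation vector (axis times angle).
In Python, from workcell import bot, viewer gives the robot as it stands.
- The arm moves only by the tool move_arm, never from a script. Its argument "series" is text: rows parted by semicolons, each of 7 numbers parted by spaces: the turn, a rotation vector about the tool's x, y, z scaled (see below), then the shift along the tool's x, y, z scaled (see below), then the opening, from -1 (shut) to 1 (fully open). A call has exactly 8 rows; each row is the pose to reach, as a shift and turn from the pose commanded when the call began, along the tool's axes at that moment; what a row does not reach only later rows make up. The controller multiplies each number of a shift by 100 mm and each number of a turn by 120 degrees. A row lasts 1/10 s, in which the tool goes at most 50 mm and 8.59 degrees, less where a joint would pass 70% of its speed; a pose out of reach is approached as far as the arm can. A call with a number of a shift or a turn outside -1 to 1 is refused whole. A call with a gripper value outside its range is refused whole. The fingers move at their own pace and stop on an object; "squeeze" is the grip in N (left out, the last holds). Time passes only in rows, so rows that repeat a pose let the fingers close, or fill a call up. It gives the time, the measured TCP pose, the force and the opening at its end, in the units of the state.
- bot.read_state(): the state, without advancing time (a new reading comes with each control period).
- viewer.read_camera(name): name is "scene" or "side" or "wrist"; returns a dict with "pixels" (400x640x3 uint8, red, green, blue), "K" (3x3 intrinsics, pixels), "dist" ([k1, k2, p1, p2, k3] as OpenCV has them; the pictures are not rectified), "world_to_cam" (4x4, takes a point from world to camera coordinates); the wrist camera has in their place "mount" (4x4, takes a point from camera to tool coordinates, whose origin is the TCP and whose axes are the tool frame's). Camera axes: x right, y up, looking along -z (the intrinsics and any distortion apply to the point x, -y, -z); pixel columns grow to the right and rows downward; lengths in m; the calibration is good to about 2 mm. A picture is of the moment at which its call begins: read the wrist's pose just before it. There is no depth.
- bot.finish_job(): hands the job in, once; it reports no verdict.
The state is a dict: "time": time; "q": joint angles; "joint_vel": joint speeds; "joint_torque": joint torques, N m; "tool_pos": TCP position; "tcp_rot": TCP orientation; "wrist_force": force on the tool from outside, world axes, zero at the start; "torque": the same for the moment, N m; "width": opening from 0.0 (shut) to 1.0 (fully open).
Only numpy, scipy, OpenCV 4.12 (cv2) and the standard library are available. Lean on these libraries where they do the work, as an engineer would, in place of code of your own. Each camera call takes 0.05 s, during which the arm holds its last target.

## Working session

There is one attempt and no reset: what is moved stays moved. The work goes in short steps, Python scripts to look and compute and a tool call to move; the robot and the scene stay as the last step left them, time stands still between calls to the robot, and variables do not carry over. Pictures are saved under pics/ and viewed, and the job is handed in when it is done.

Besides the shell and the picture viewer there is one more tool, called after "Call:" as a command line: name --argument value ..., lists and objects as JSON in quotes. move_arm: Moves the arm, as the interface text tells. Its arguments: {"type":"object","properties":{"series":{"type":"string"},"squeeze":{"type":"number"}},"required":["series"]}

```bash
mkdir -p pics; cat > h.py <<'E'
import numpy as np, cv2
from scipy.spatial.transform import Rotation as R
from workcell import bot, viewer
def snap(n,f):
    s=bot.read_state(); d=viewer.read_camera(n); cv2.imwrite('pics/'+f,d['pixels'][:,:,::-1])
    d['state']=s; return d
def camtf(d):
    if 'world_to_cam' in d: return np.linalg.inv(np.array(d['world_to_cam']))
    s=d['state']; T=np.eye(4); T[:3,:3]=R.from_rotvec(s['tcp_rot']).as_matrix(); T[:3,3]=s['tool_pos']
    return T@np.array(d['mount'])
def ray(d,uv):
    p=cv2.undistortPoints(np.array([[uv]],float),np.array(d['K']),np.array(d['dist']))[0,0]
    C=camtf(d); v=C[:3,:3]@np.array([p[0],-p[1],-1]); return C[:3,3],v
def onz(d,uv,z):
    o,v=ray(d,uv); return o+v*(z-o[2])/v[2]
def proj(d,P):
    W=np.linalg.inv(camtf(d)); P=np.atleast_2d(P); c=P@W[:3,:3].T+W[:3,3]; c=c*[1,-1,-1]
    return cv2.projectPoints(c,np.zeros(3),np.zeros(3),np.array(d['K']),np.array(d['dist']))[0][:,0]
E
python3 - <<'E'
from h import *
import pickle
for n in('scene','side','wrist'):
    d=snap(n,n+'0.png'); pickle.dump(d,open(n+'0.pkl','wb')); print(n,camtf(d)[:3].round(3).tolist())
s=bot.read_state(); print(s)
E
```

```text
scene [[-0.603, -0.458, 0.653, 1.581], [0.797, -0.352, 0.49, 0.751], [0.005, 0.816, 0.578, 0.96]]
side [[-0.902, 0.201, -0.381, 0.092], [-0.43, -0.461, 0.776, 1.011], [-0.02, 0.864, 0.503, 0.724]]
wrist [[0.259, 0.928, 0.268, 0.243], [-0.966, 0.249, 0.07, -0.631], [-0.002, -0.277, 0.961, 0.373]]
{'time': 0.15, 'q': array([-1.34591774e+00,  2.64607789e-01,  1.60504083e+00, -6.34116156e-06,
        1.27372072e+00, -3.68998342e-02]), 'joint_vel': array([-1.30929592e-05, -3.20599272e-03, -4.02735816e-03, -1.96334938e-03,
       -8.78077026e-04, -8.67922706e-04]), 'joint_torque': array([ 9.26066605e-04, -5.15902984e+01, -3.67959130e+01,  5.91307227e-06,
        7.99986999e-03, -2.82602622e-05]), 'tool_pos': array([ 0.17456863, -0.65149319,  0.25223986]), 'tcp_rot': array([-2.49147913e+00,  1.91181699e+00,  2.15519034e-03]), 'wrist_force': array([-0.50842849, -0.27136126, -0.82424133]), 'torque': array([-0.00841873, -0.02708884,  0.02612227]), 'width': 1.0008471387461129}
```

View pics/scene0.png

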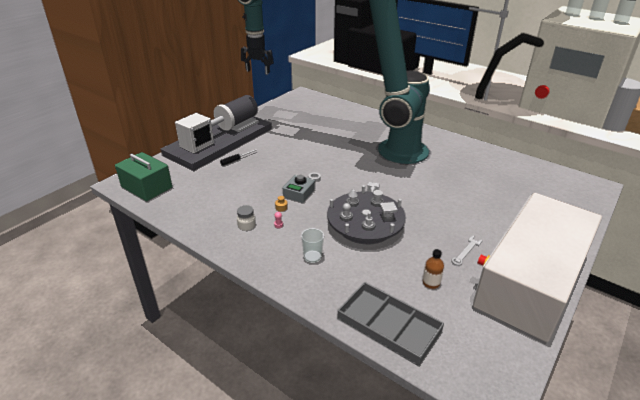

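View pics/side0.png

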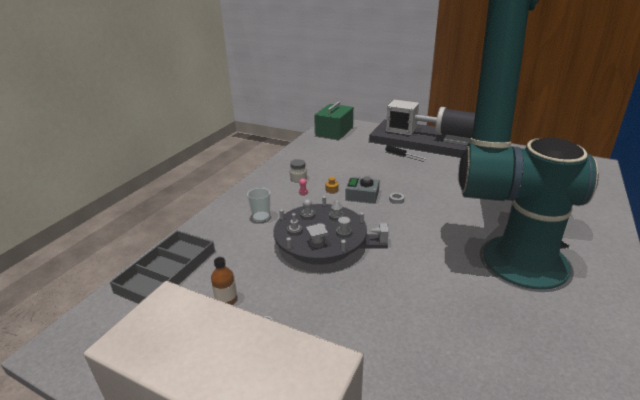

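View pics/wrist0.png

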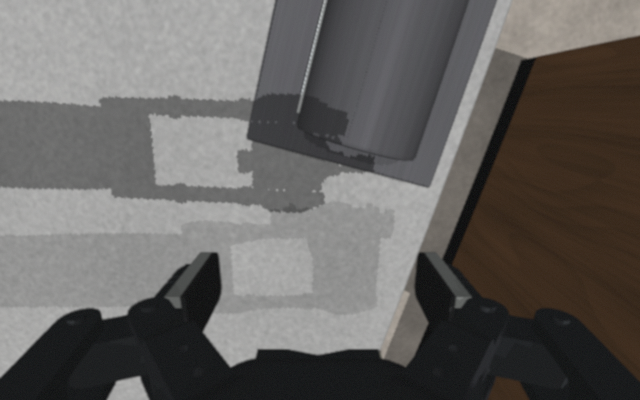

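```bash
python3 - <<'E'
from h import *
import pickle
a=cv2.imread('pics/scene0.png')[160:270,260:430]; b=cv2.imread('pics/side0.png')[165:275,250:420]
cv2.imwrite('pics/c0.png',np.vstack([cv2.resize(x,None,fx=4.4,fy=2.7*1.0 if 0 else 4.4,interpolation=cv2.INTER_CUBIC)[:,:748] for x in (a,)]))
cv2.imwrite('pics/c1.png',cv2.resize(b,None,fx=4.4,fy=4.4,interpolation=cv2.INTER_CUBIC))
ds=pickle.load(open('scene0.pkl','rb'));dd=pickle.load(open('side0.pkl','rb'))
print(onz(ds,(366,213),.052),onz(dd,(321,231),.052))
E
```

```text
[0.52471169 0.14526854 0.052     ] [0.5184438  0.15907203 0.052     ]
```

View pics/c0.png

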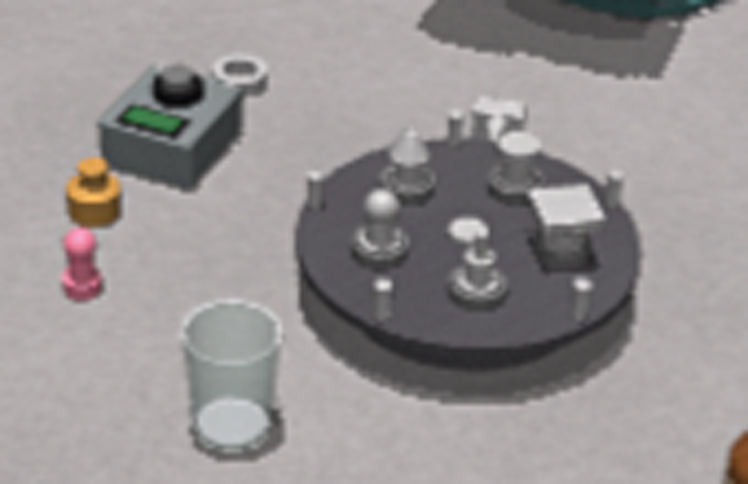

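View pics/c1.png

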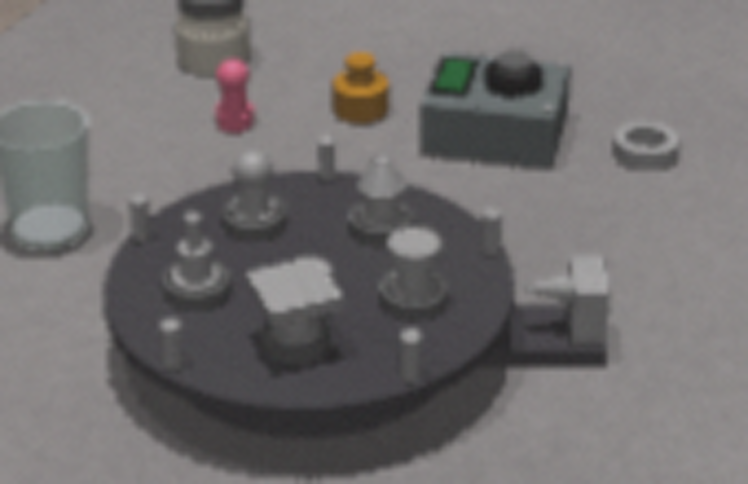

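```bash
python3 - <<'E'
from h import *
import pickle
from scipy.optimize import least_squares
D={'scene':(pickle.load(open('scene0.pkl','rb')),(260,160)),'side':(pickle.load(open('side0.pkl','rb')),(250,165))}
def px(n,c): return (np.array(c)+.5)/4.4-.5+D[n][1]
P={'scene':[(315,177),(456,118),(615,176),(583,286),(383,286)],'side':[(326,143),(491,215),(411,336),(171,325),(139,203)]}
W={}
for n in P:
    W[n]=np.array([onz(D[n][0],px(n,c),.082)[:2] for c in P[n]]); print(n,W[n].round(4).tolist())
w=(W['scene']+W['side'])/2
f=lambda q:np.concatenate([(W[n]-(q[:2]+.118*np.c_[np.cos(q[2]-2*np.pi/5*np.arange(5)*q[3]),np.sin(q[2]-2*np.pi/5*np.arange(5)*q[3])])).ravel() for n in W])
for s in(1,-1):
    g=lambda q:f([q[0],q[1],q[2],s]); c=w.mean(0); r=least_squares(g,[*c,np.arctan2(*(w[0]-c)[::-1])]); print(s,r.x,np.degrees(r.x[2]),r.cost, (r.fun.reshape(2,5,2)*1e3).round(1).tolist())
for nm,n,c,z in [('sqtop','scene',(567,205),.096),('sqtop','side',(295,284),.096),('roundtop','side',(414,242),.096),('roundtop','scene',(520,144),.096),('tip','side',(533,286),.044),('blocktop','side',(589,266),.055),('blocktop','scene',(500,106),.055),('btn','side',(514,60),.06),('btn','scene',(180,78),.06),('race','side',(646,140),.012),('race','scene',(241,71),.012),('weight','scene',(94,165),.046),('weight','side',(361,60),.046)]:
    print(nm,n,onz(D[n][0],px(n,c),z)[:2].round(4))
# button triangulation
o1,v1=ray(D['scene'][0],px('scene',(180,76)));o2,v2=ray(D['side'][0],px('side',(514,60)))
A=np.c_[v1,-v2];t=np.linalg.lstsq(A,o2-o1,rcond=None)[0];print('tri',o1+v1*t[0],o2+v2*t[1])
E
```

```text
scene [[0.5684, 0.036], [0.4374, 0.0763], [0.4307, 0.2131], [0.5609, 0.2604], [0.6454, 0.1502]]
side [[0.5665, 0.0393], [0.4345, 0.0776], [0.4305, 0.2136], [0.5604, 0.2599], [0.6434, 0.1542]]
1 [ 0.52781655  0.1480599  -1.22408749] -70.13504714578627 1.992983735708169e-05 [[[0.5, -1.1], [2.7, 0.7], [0.6, -1.2], [0.3, -1.0], [-0.3, -1.7]], [[-1.4, 2.3], [-0.2, 1.9], [0.3, -0.6], [-0.2, -1.5], [-2.4, 2.3]]]
-1 [ 0.52781655  0.1480599  -1.06589241] -61.07113655472125 0.13782974345485882 [[[-16.5, -8.8], [-206.3, -94.1], [-111.6, -52.1], [140.0, 62.4], [198.2, 88.3]], [[-18.4, -5.5], [-209.2, -92.9], [-111.9, -51.5], [139.5, 61.8], [196.1, 92.3]]]
sqtop scene [0.5021 0.2119]
sqtop side [0.5042 0.212 ]
roundtop side [0.4584 0.1441]
roundtop scene [0.456  0.1444]
tip side [0.4015 0.0878]
blocktop side [0.3721 0.0684]
blocktop scene [0.3657 0.0743]
btn side [ 0.5067 -0.1586]
btn scene [ 0.497  -0.1521]
race side [ 0.404  -0.1648]
race scene [ 0.3981 -0.1655]
weight scene [ 0.6191 -0.1398]
weight side [ 0.6217 -0.1372]
tri [ 0.50260646 -0.14740253  0.06661448] [ 0.50266242 -0.14726698  0.06641067]
```

Call:
move_arm --series "0 0 0 -0.1 -0.08 -0.02 -1; 0 0 0 -0.25 -0.21 -0.04 -1; 0 0 0 -0.45 -0.38 -0.07 -1; 0 0 0 -0.65 -0.55 -0.1 -1; 0 0 0 -0.85 -0.72 -0.13 -1; 0 0 0 -1 -0.84 -0.15 -1; 0 0 0 -1 -0.84 -0.15 -1; 0 0 0 -1 -0.84 -0.15 -1"

```text
time: 0.95
tool_pos: [0.2302, -0.5335, 0.2686]
tcp_rot: [2.493, -1.911, 0.001]
wrist_force: [-0.6, 0.3, 0.7]
width: 0.002
```

Call:
move_arm --series "0 0 0 -0.15 -0.13 -0.02 -1; 0 0 0 -0.35 -0.3 -0.04 -1; 0 0 0 -0.55 -0.46 -0.07 -1; 0 0 0 -0.75 -0.63 -0.1 -1; 0 0 0 -0.9 -0.76 -0.13 -1; 0 0 0 -1 -0.84 -0.15 -1; 0 0 0 -1 -0.84 -0.15 -1; 0 0 0 -1 -0.84 -0.15 -1"

```text
time: 1.75
tool_pos: [0.2852, -0.4157, 0.2833]
tcp_rot: [2.492, -1.912, 0.001]
wrist_force: [-0.6, 0.5, 0.1]
width: -0.001
```

Call:
move_arm --series "0 0 0 -0.15 -0.13 -0.02 -1; 0 0 0 -0.35 -0.3 -0.04 -1; 0 0 0 -0.55 -0.46 -0.07 -1; 0 0 0 -0.75 -0.63 -0.1 -1; 0 0 0 -0.9 -0.76 -0.13 -1; 0 0 0 -1 -0.84 -0.15 -1; 0 0 0 -1 -0.84 -0.15 -1; 0 0 0 -1 -0.84 -0.15 -1"

```text
time: 2.55
tool_pos: [0.3403, -0.2977, 0.2982]
tcp_rot: [2.492, -1.912, 0.0]
wrist_force: [-0.8, -0.1, -0.4]
width: 0.001
```

Call:
move_arm --series "0 0 0 -0.15 -0.13 -0.02 -1; 0 0 0 -0.35 -0.3 -0.04 -1; 0 0 0 -0.55 -0.46 -0.07 -1; 0 0 0 -0.75 -0.63 -0.1 -1; 0 0 0 -0.9 -0.76 -0.13 -1; 0 0 0 -1 -0.84 -0.15 -1; 0 0 0 -1 -0.84 -0.15 -1; 0 0 0 -1 -0.84 -0.15 -1"

```text
time: 3.35
tool_pos: [0.3955, -0.1794, 0.3131]
tcp_rot: [2.492, -1.912, -0.0]
wrist_force: [0.4, -0.3, -0.0]
width: -0.002
```

Call:
move_arm --series "0 0 0 -0.15 -0.13 -0.02 -1; 0 0 0 -0.35 -0.3 -0.04 -1; 0 0 0 -0.55 -0.46 -0.07 -1; 0 0 0 -0.75 -0.63 -0.1 -1; 0 0 0 -0.9 -0.76 -0.13 -1; 0 0 0 -1 -0.84 -0.15 -1; 0 0 0 -1 -0.84 -0.15 -1; 0 0 0 -1 -0.84 -0.15 -1"

```text
time: 4.15
tool_pos: [0.4507, -0.0611, 0.328]
tcp_rot: [2.491, -1.912, -0.0]
wrist_force: [-0.3, -0.4, -0.2]
width: -0.001
```

Call:
move_arm --series "0 0 0 -0.15 -0.13 -0.02 -1; 0 0 0 -0.35 -0.3 -0.04 -1; 0 0 0 -0.55 -0.46 -0.07 -1; 0 0 0 -0.75 -0.63 -0.1 -1; 0 0 0 -0.9 -0.76 -0.13 -1; 0 0 0 -1 -0.84 -0.15 -1; 0 0 0 -1 -0.84 -0.15 -1; 0 0 0 -1 -0.84 -0.15 -1"

```text
time: 4.95
tool_pos: [0.5059, 0.0571, 0.343]
tcp_rot: [2.491, -1.912, -0.0]
wrist_force: [-0.9, -0.0, -0.8]
width: -0.001
```

Call:
move_arm --series "0 0 0 -0.15 -0.13 -0.02 -1; 0 0 0 -0.35 -0.3 -0.04 -1; 0 0 0 -0.55 -0.46 -0.07 -1; 0 0 0 -0.75 -0.63 -0.1 -1; 0 0 0 -0.8 -0.75 -0.13 -1; 0 0 0 -0.8 -0.75 -0.15 -1; 0 0 0 -0.8 -0.75 -0.15 -1; 0 0 0 -0.8 -0.75 -0.15 -1"

```text
time: 5.75
tool_pos: [0.5576, 0.1534, 0.3582]
tcp_rot: [2.491, -1.913, 0.0]
wrist_force: [-0.2, 0.4, -0.7]
width: -0.0
```

```bash
python3 - <<'E'
from h import *
import pickle
d=snap('wrist','w1.png'); pickle.dump(d,open('w1.pkl','wb')); s=d['state']; print(s['time'],s['tool_pos'],s['q'],s['width'],d['K'])
E
```

```text
5.75 [0.55762033 0.15340244 0.35824612] [ 2.25680814e-01  3.39806479e-02  1.67532205e+00 -5.15248020e-04
  1.43281833e+00  1.53591088e+00] -0.0003616469968907894 [[329.95485878   0.         317.59503044]
 [  0.         329.95485878 198.67516962]
 [  0.           0.           1.        ]]
```

View pics/w1.png

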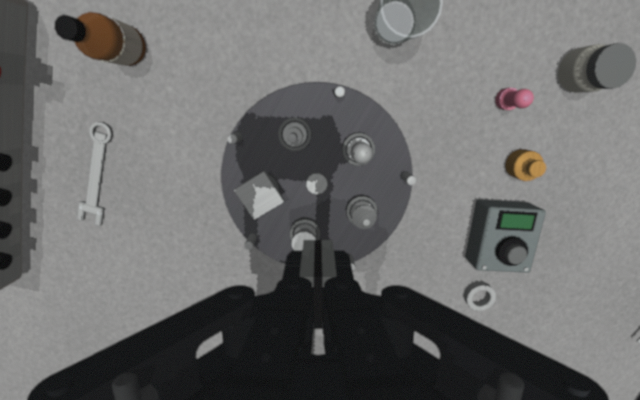

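Call:
move_arm --series "0 0 0 0.1 0.15 0 -1; 0 0 0 0.2 0.3 0 -1; 0 0 0 0.3 0.45 0 -1; 0 0 0 0.4 0.6 0 -1; 0 0 0 0.5 0.8 0 -1; 0 0 0 0.6 0.9 0 -1; 0 0 0 0.6 0.9 0 -1; 0 0 0 0.6 0.9 0 -1"

```text
time: 6.6
tool_pos: [0.4867, 0.073, 0.3586]
tcp_rot: [-2.49, 1.913, -0.001]
wrist_force: [0.7, -0.1, 0.0]
width: 0.002
```

```bash
python3 - <<'E'
from h import *
import pickle
d=snap('wrist','w2.png'); pickle.dump(d,open('w2.pkl','wb')); s=d['state']; print(s['time'],s['tool_pos'],s['q'])
c=cv2.imread('pics/w2.png')[20:230,150:420]; cv2.imwrite('pics/w2c.png',cv2.resize(c,None,fx=2.8,fy=2.8,interpolation=cv2.INTER_CUBIC))
E
```

```text
6.6 [0.48665384 0.07303854 0.3586496 ] [ 9.81084624e-02 -1.37596789e-01  1.83808041e+00  3.68546679e-04
  1.43978548e+00  1.40818605e+00]
```

View pics/w2c.png

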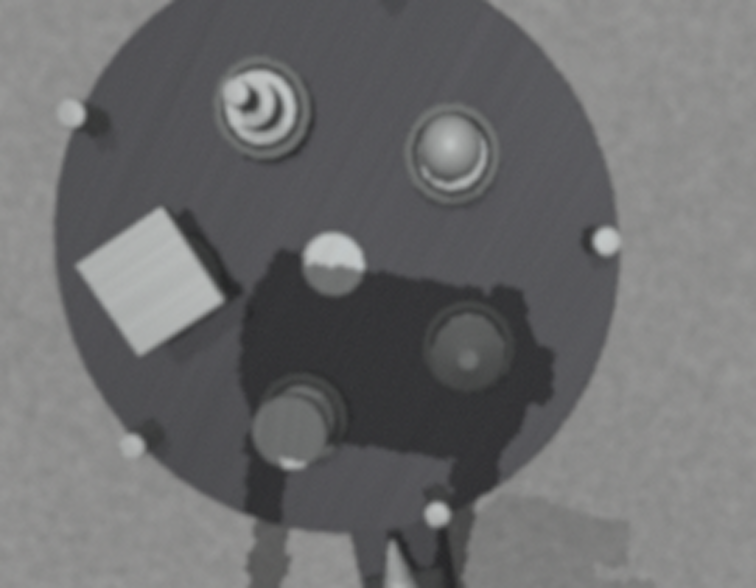

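View pics/w2.png

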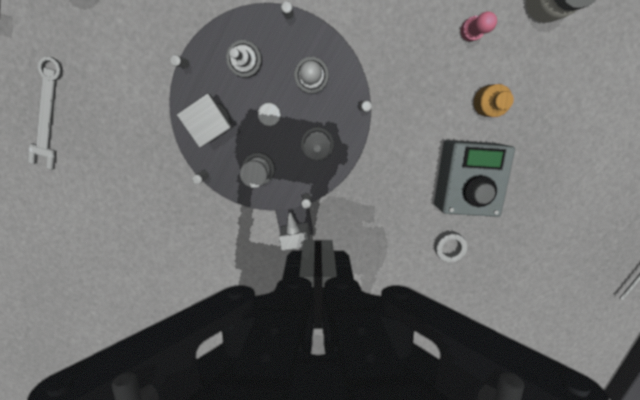

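```bash
python3 - <<'E'
from h import *
import pickle
from scipy.optimize import least_squares
d=pickle.load(open('w2.pkl','rb'))
px=lambda c:(np.array(c)+.5)/2.8-.5+[150,20]
W=np.array([onz(d,px(c),.082)[:2] for c in [(606,241),(437,514),(132,446),(71,113)]]+[onz(d,(287,8),.082)[:2]])
f=lambda q:(W-(q[:2]+.118*np.c_[np.cos(q[2]-2*np.pi/5*np.arange(5)),np.sin(q[2]-2*np.pi/5*np.arange(5))])).ravel()
r=least_squares(f,[.528,.148,-1.22]); c=r.x[:2]; print(r.x,np.degrees(r.x[2]),(r.fun*1e3).round(1))
an=lambda p:(np.degrees(np.arctan2(p[1]-c[1],p[0]-c[0]))%360, np.hypot(*(p[:2]-c)))
print('tip',an(onz(d,px((395,535)),.044)),'block',an(onz(d,(291,241),.055)))
print('sq',an(onz(d,px((150,281)),.096)), [onz(d,px(q),.096)[:2].round(3).tolist() for q in [(163,207),(224,299),(140,355),(76,265)]])
print('btn',onz(d,(481,190),.0625), 'race',onz(d,(452,248),.012))
print('consolecorners',[onz(d,q,.045)[:2].round(3).tolist() for q in [(455,141),(514,147),(504,215),(443,214)]])
print('beaker/oil w1')
d1=pickle.load(open('w1.pkl','rb')); print(onz(d1,(410,15),.085),onz(d1,(98,38),.06), onz(d1,(513,250),.0625))
E
```

```text
[ 0.52758832  0.14883756 -1.22649288] -70.27286560906022 [ 0.3  0.5  0.4  0.1  0.2 -0.1  0.1  0.2 -1.1 -0.7]
tip (np.float64(205.05895512886116), np.float64(0.13274523936008362)) block (np.float64(202.77894346191258), np.float64(0.17299344596700114))
sq (np.float64(109.05222477327453), np.float64(0.06996315021444695)) [[0.535, 0.215], [0.505, 0.184], [0.474, 0.214], [0.503, 0.245]]
btn [ 0.50598115 -0.1427353   0.0625    ] race [ 0.40176346 -0.16354332  0.012     ]
consolecorners [[0.557, -0.093], [0.571, -0.173], [0.479, -0.199], [0.458, -0.114]]
beaker/oil w1
[0.74231424 0.10067902 0.085     ] [0.63359188 0.44562458 0.06      ] [ 0.50768036 -0.14093892  0.0625    ]
```

```bash
cat >> h.py <<'E'
C=np.array([.5276,.1487])
def tgt(phi,r,z): 
    a=np.radians(phi); return [*(C+r*np.array([np.cos(a),np.sin(a)])),z],phi-90
def rows(L):
    s=bot.read_state(); M=R.from_rotvec(s['tcp_rot']).as_matrix(); print('t',s['time'],s['tool_pos'].round(4),s['wrist_force'].round(1))
    for p,xa in L:
        a=np.radians(xa); T=np.array([[np.cos(a),np.sin(a),0],[np.sin(a),-np.cos(a),0],[0,0,-1]])
        print(np.r_[R.from_matrix(M.T@T).as_rotvec()/np.radians(120),M.T@(np.array(p)-s['tool_pos'])/.1].round(3))
E
python3 - <<'E'
from h import *
rows([tgt(57,.124,.2),tgt(57,.124,.10)])
E
```

```text
t 6.65 [0.4869 0.0734 0.3585] [-0.3 -0.5  0.6]
[-0.    -0.    -0.35  -1.452 -1.507  1.587]
[-0.    -0.    -0.35  -1.452 -1.506  2.587]
```

Call:
move_arm --series "0 0 -0.05 -0.15 -0.15 0 -1; 0 0 -0.1 -0.35 -0.35 0.1 -1; 0 0 -0.15 -0.55 -0.55 0.2 -1; 0 0 -0.2 -0.75 -0.75 0.3 -1; 0 0 -0.25 -0.9 -0.9 0.4 -1; 0 0 -0.3 -0.95 -0.95 0.5 -1; 0 0 -0.35 -0.95 -0.95 0.6 -1; 0 0 -0.35 -0.95 -0.95 0.6 -1"

```text
time: 7.45
tool_pos: [0.5532, 0.1906, 0.2957]
tcp_rot: [3.011, -0.889, -0.006]
wrist_force: [-0.4, -0.2, -0.2]
width: -0.002
```

```bash
python3 - <<'E'
from h import *
rows([tgt(57,.124,.2),tgt(57,.124,.11)])
E
```

```text
t 7.45 [0.5532 0.1906 0.2957] [-0.4 -0.2 -0.2]
[ 0.001  0.001  0.001  0.017 -0.752  0.955]
[ 1.000e-03  1.000e-03  1.000e-03  2.000e-02 -7.550e-01  1.855e+00]
```

Call:
move_arm --series "0 0 0 0 -0.15 0.1 -1; 0 0 0 0 -0.35 0.2 -1; 0 0 0 0 -0.55 0.35 -1; 0 0 0 0 -0.7 0.5 -1; 0 0 0 0.02 -0.75 0.65 -1; 0 0 0 0.02 -0.75 0.8 -1; 0 0 0 0.02 -0.75 0.95 -1; 0 0 0 0.02 -0.75 0.95 -1"

```text
time: 8.25
tool_pos: [0.5943, 0.2504, 0.1998]
tcp_rot: [3.008, -0.893, -0.007]
wrist_force: [-1.0, 0.3, -0.4]
width: -0.001
```

Call:
move_arm --series "0 0 0 0 0 0.2 -1; 0 0 0 0 0 0.4 -1; 0 0 0 0 0 0.6 -1; 0 0 0 0 0 0.7 -1; 0 0 0 0 0 0.8 -1; 0 0 0 0 0 0.9 -1; 0 0 0 0 0 0.9 -1; 0 0 0 0 0 0.9 -1"

```text
time: 9.05
tool_pos: [0.5965, 0.2517, 0.1136]
tcp_rot: [-3.012, 0.892, -0.0]
wrist_force: [0.3, 0.2, 1.0]
width: -0.002
```

```bash
python3 - <<'E'
from h import *
import pickle
rows([tgt(57,.124,.11),tgt(57,.124,.085)])
d=snap('side','s2.png'); p=d['state']['tool_pos'];print(proj(d,[p,p-[0,0,.022],p-[0,0,.035]]))
c=cv2.imread('pics/s2.png')[140:280,230:430]; cv2.imwrite('pics/s2c.png',cv2.resize(c,None,fx=4,fy=4,interpolation=cv2.INTER_CUBIC))
snap('wrist','w3.png')
E
```

```text
t 9.05 [0.5965 0.2517 0.1136] [0.3 0.2 1. ]
[-0.    -0.    -0.    -0.017 -0.001  0.036]
[-0.    -0.    -0.    -0.017 -0.001  0.286]
[[276.92259738 223.1767807 ]
 [277.55840817 230.29163643]
 [277.92864575 234.42769174]]
```

View pics/s2c.png

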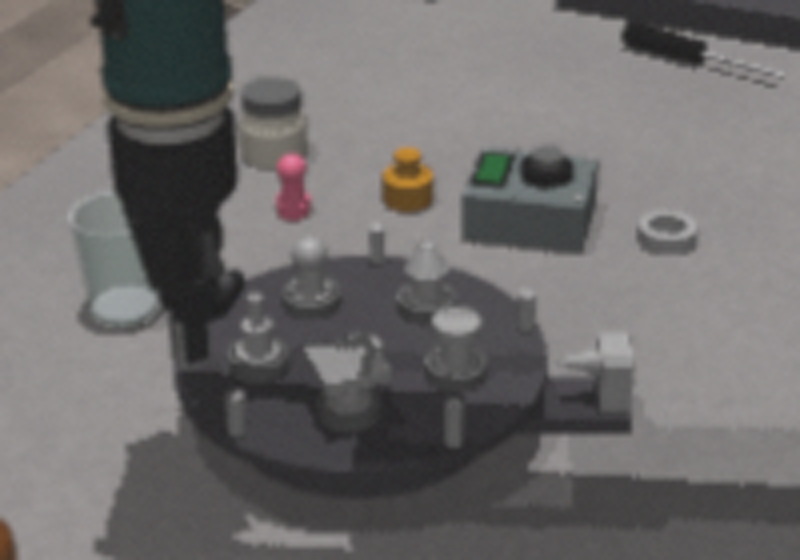

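View pics/w3.png

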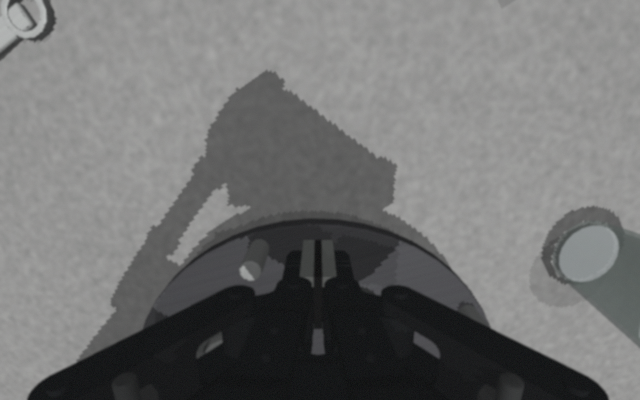

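Call:
move_arm --series "0 0 0 0 0 0.05 -1; 0 0 0 0 0 0.1 -1; 0 0 0 0 0 0.15 -1; 0 0 0 0 0 0.2 -1; 0 0 0 0 0 0.25 -1; 0 0 0 0 0 0.28 -1; 0 0 0 0 0 0.28 -1; 0 0 0 0 0 0.28 -1"

```text
time: 9.95
tool_pos: [0.5963, 0.2516, 0.0852]
tcp_rot: [3.012, -0.892, -0.0]
wrist_force: [-0.2, 0.0, 0.6]
width: -0.004
```

```bash
python3 - <<'E'
from h import *
rows([tgt(57+3*i,.124,.086) for i in range(1,9)])
E
```

```text
t 9.95 [0.5963 0.2516 0.0852] [-0.2  0.   0.6]
[ 0.     0.    -0.025 -0.081 -0.001 -0.008]
[ 0.     0.    -0.05  -0.145  0.004 -0.008]
[ 0.     0.    -0.075 -0.21   0.012 -0.008]
[ 0.     0.    -0.1   -0.274  0.024 -0.008]
[ 0.     0.    -0.125 -0.337  0.039 -0.008]
[ 0.     0.    -0.15  -0.399  0.058 -0.008]
[ 0.     0.    -0.175 -0.46   0.079 -0.008]
[ 0.     0.    -0.2   -0.52   0.104 -0.008]
```

Call:
move_arm --series "0 0 -0.025 -0.08 0 0 -1; 0 0 -0.05 -0.145 0.004 0 -1; 0 0 -0.075 -0.21 0.012 0 -1; 0 0 -0.1 -0.274 0.024 0 -1; 0 0 -0.125 -0.337 0.039 0 -1; 0 0 -0.15 -0.399 0.058 0 -1; 0 0 -0.175 -0.46 0.08 0 -1; 0 0 -0.2 -0.52 0.104 0 -1"

```text
time: 10.75
tool_pos: [0.5477, 0.2715, 0.086]
tcp_rot: [-3.131, 0.243, -0.003]
wrist_force: [2.6, -0.3, -0.7]
width: 0.001
```

```bash
python3 - <<'E'
from h import *
rows([tgt(81,.124,.086),tgt(84,.124,.086)])
snap('wrist','w4.png')
E
```

```text
t 10.75 [0.5477 0.2715 0.086 ] [ 2.6 -0.3 -0.7]
[-0.    -0.001  0.001 -0.006  0.004 -0.   ]
[-0.    -0.001 -0.024 -0.071  0.006 -0.001]
```

View pics/w4.png

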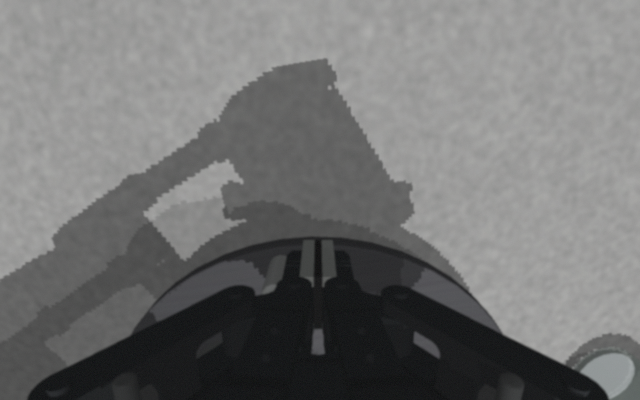

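Call:
move_arm --series "0 0 -0.025 -0.065 0.002 0 -1; 0 0 -0.05 -0.13 0.007 0 -1; 0 0 -0.075 -0.194 0.015 0 -1; 0 0 -0.1 -0.258 0.027 0 -1; 0 0 -0.125 -0.321 0.042 0 -1; 0 0 -0.15 -0.383 0.061 0 -1; 0 0 -0.175 -0.444 0.083 0 -1; 0 0 -0.2 -0.504 0.107 0 -1"

```text
time: 11.6
tool_pos: [0.4962, 0.269, 0.0859]
tcp_rot: [-3.114, -0.412, -0.003]
wrist_force: [1.0, 0.3, -0.5]
width: 0.001
```

Call:
move_arm --series "0 0 -0.025 -0.065 0.002 0 -1; 0 0 -0.05 -0.13 0.007 0 -1; 0 0 -0.075 -0.194 0.015 0 -1; 0 0 -0.1 -0.258 0.027 0 -1; 0 0 -0.125 -0.321 0.042 0 -1; 0 0 -0.15 -0.383 0.061 0 -1; 0 0 -0.175 -0.444 0.083 0 -1; 0 0 -0.2 -0.504 0.107 0 -1"

```text
time: 12.4
tool_pos: [0.4499, 0.2458, 0.0859]
tcp_rot: [-2.96, -1.05, -0.003]
wrist_force: [0.4, 2.7, -0.5]
width: -0.003
```

```bash
python3 - <<'E'
from h import *
import pickle
rows([tgt(126,.124,.086),tgt(129,.124,.086),tgt(145,.124,.086)])
d=snap('side','s3.png'); pickle.dump(d,open('s3.pkl','wb'))
c=cv2.imread('pics/s3.png')[140:280,230:430]; cv2.imwrite('pics/s3c.png',cv2.resize(c,None,fx=4,fy=4,interpolation=cv2.INTER_CUBIC))
E
```

```text
t 12.4 [0.4499 0.2458 0.0859] [ 0.4  2.7 -0.5]
[-0.    -0.001  0.025  0.057  0.005 -0.001]
[-0.    -0.001  0.    -0.008  0.003 -0.001]
[-0.    -0.001 -0.133 -0.35   0.051 -0.002]
```

View pics/s3c.png

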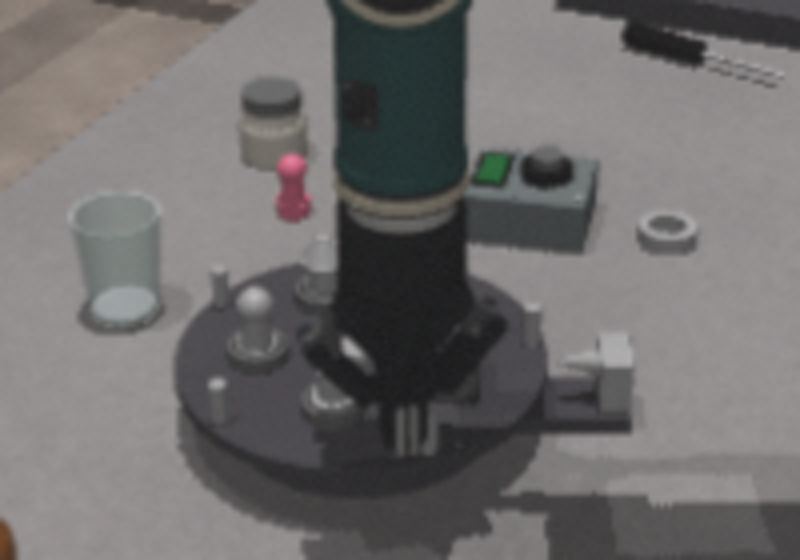

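```bash
python3 - <<'E'
from h import *
import pickle
d=pickle.load(open('s3.pkl','rb'))
for c in [(220,270),(217,384),(533,308)]:
    p=onz(d,(np.array(c)+.5)/4-.5+[230,140],.082)[:2]-C; a=np.degrees(np.arctan2(p[1],p[0])); print(a%360,np.hypot(*p),(a-1.7)%72)
E
```

```text
352.66072933439074 0.11748398790952412 62.96072933439075
64.75250611727088 0.1163860397869656 63.05250611727088
209.5281300578466 0.11826034033240963 63.82813005784661
```

Call:
move_arm --series "0 0 -0.025 -0.065 0.002 0 -1; 0 0 -0.05 -0.13 0.007 0 -1; 0 0 -0.075 -0.194 0.015 0 -1; 0 0 -0.1 -0.258 0.027 0 -1; 0 0 -0.125 -0.321 0.042 0 -1; 0 0 -0.15 -0.383 0.061 0 -1; 0 0 -0.175 -0.444 0.083 0 -1; 0 0 -0.2 -0.504 0.107 0 -1"

```text
time: 13.25
tool_pos: [0.4175, 0.2055, 0.0858]
tcp_rot: [-2.678, -1.641, -0.002]
wrist_force: [-0.9, 1.4, 0.2]
width: -0.004
```

```bash
python3 - <<'E'
from h import *
import pickle
rows([tgt(153+2*i,.124,.086) for i in range(5)])
d=snap('side','s4.png'); pickle.dump(d,open('s4.pkl','wb'))
c=cv2.imread('pics/s4.png')[140:280,230:430]; cv2.imwrite('pics/s4c.png',cv2.resize(c,None,fx=4,fy=4,interpolation=cv2.INTER_CUBIC))
E
```

```text
t 13.25 [0.4175 0.2055 0.0858] [-0.9  1.4  0.2]
[ 0.    -0.001  0.    -0.006 -0.001 -0.002]
[ 0.    -0.001 -0.017 -0.049 -0.    -0.002]
[ 0.    -0.001 -0.033 -0.092  0.002 -0.002]
[ 0.    -0.001 -0.05  -0.136  0.006 -0.002]
[ 0.    -0.001 -0.067 -0.179  0.011 -0.002]
```

View pics/s4c.png

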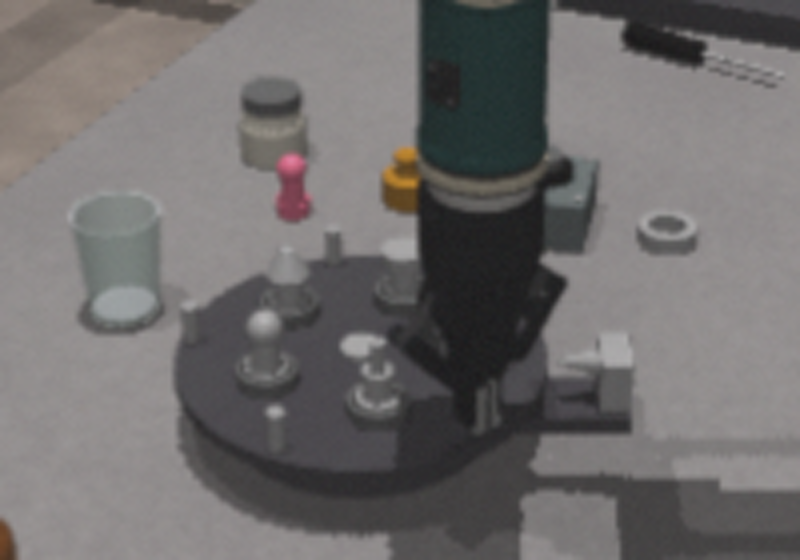

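```bash
python3 - <<'E'
from h import *
import pickle
d=pickle.load(open('s4.pkl','rb'))
for c in [(333,231),(191,305),(276,411)]:
    p=onz(d,(np.array(c)+.5)/4-.5+[230,140],.082)[:2]-C; a=np.degrees(np.arctan2(p[1],p[0])); print(a%360,np.hypot(*p),72+(a-1.7)%72)
E
```

```text
305.25921412387214 0.11672536371498853 87.55921412387212
16.10590282803638 0.11675460450857032 86.40590282803637
89.22096076141388 0.1151977561205307 87.52096076141387
```

Call:
move_arm --series "0 0 -0.008 -0.022 0 0 -1; 0 0 -0.017 -0.043 0.001 0 -1; 0 0 -0.025 -0.065 0.002 0 -1; 0 0 -0.033 -0.086 0.003 0 -1; 0 0 -0.042 -0.108 0.005 0 -1; 0 0 -0.05 -0.13 0.007 0 -1; 0 0 -0.058 -0.15 0.009 0 -1; 0 0 -0.065 -0.166 0.011 0 -1"

```text
time: 14.1
tool_pos: [0.4107, 0.1896, 0.0853]
tcp_rot: [2.56, 1.821, 0.0]
wrist_force: [-0.3, 0.2, 1.6]
width: -0.004
```

```bash
python3 - <<'E'
from h import *
import pickle
rows([tgt(160.8,.124,.086)])
d=snap('side','s5.png'); pickle.dump(d,open('s5.pkl','wb'))
c=cv2.imread('pics/s5.png')[140:280,230:430]; cv2.imwrite('pics/s5c.png',cv2.resize(c,None,fx=4,fy=4,interpolation=cv2.INTER_CUBIC))
E
```

```text
t 14.1 [0.4107 0.1896 0.0853] [-0.3  0.2  1.6]
[ 0.    -0.     0.001 -0.002 -0.001 -0.007]
```

View pics/s5c.png

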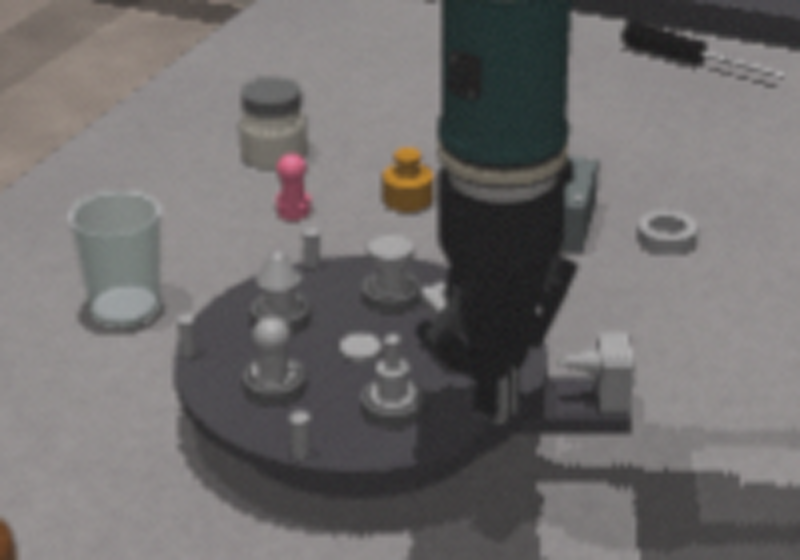

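Call:
move_arm --series "0 0 0 0.05 -0.02 0 -1; 0 0 0 0.1 -0.04 0 -1; 0 0 0 0.15 -0.05 0 -1; 0 0 0 0.15 -0.05 -0.15 -1; 0 0 0 0.15 -0.05 -0.4 -1; 0 0 0 0.15 -0.05 -0.7 -1; 0 0 0 0.15 -0.05 -1 -1; 0 0 0 0.15 -0.05 -1 -1"

```text
time: 14.95
tool_pos: [0.414, 0.2074, 0.1901]
tcp_rot: [2.559, 1.819, 0.014]
wrist_force: [-0.0, -0.3, -0.1]
width: 0.003
```

```bash
python3 - <<'E'
from h import *
rows([([.487,.073,.358],-75),([.487,.073,.25],-75)])
s=bot.read_state();print(s['q'])
E
```

```text
t 14.95 [0.414  0.2074 0.1901] [-0.  -0.3 -0.1]
[-0.002 -0.005  1.215 -1.02   1.142 -1.678]
[-0.002 -0.005  1.215 -1.026  1.135 -0.598]
[ 4.10707606e-01 -9.93563089e-02  2.11612908e+00 -8.02062685e-05
  1.11581692e+00 -8.25450269e-01]
```

Call:
move_arm --series "0 0 0.07 0 0 -0.2 -1; 0 0 0.14 -0.1 0.1 -0.4 -1; 0 0 0.21 -0.2 0.2 -0.6 -1; 0 0 0.28 -0.3 0.3 -0.8 -1; 0 0 0.35 -0.4 0.4 -1 -1; 0 0 0.42 -0.5 0.5 -1 -1; 0 0 0.49 -0.5 0.5 -1 -1; 0 0 0.55 -0.5 0.5 -1 -1"

```text
time: 15.75
tool_pos: [0.4416, 0.1418, 0.2845]
tcp_rot: [3.139, 0.122, -0.001]
wrist_force: [-0.4, -0.4, -0.2]
width: 0.003
```

```bash
python3 - <<'E'
from h import *
rows([([.487,.073,.358],-75)])
E
```

```text
t 15.75 [0.4416 0.1418 0.2845] [-0.4 -0.4 -0.2]
[ 0.     0.     0.662  0.398  0.721 -0.735]
```

Call:
move_arm --series "0 0 0.07 0.1 0.1 -0.1 -1; 0 0 0.14 0.2 0.2 -0.2 -1; 0 0 0.21 0.3 0.4 -0.4 -1; 0 0 0.28 0.4 0.6 -0.6 -1; 0 0 0.35 0.4 0.72 -0.74 -1; 0 0 0.42 0.4 0.72 -0.74 -1; 0 0 0.49 0.4 0.72 -0.74 -1; 0 0 0.56 0.4 0.72 -0.74 -1"

```text
time: 16.55
tool_pos: [0.4876, 0.0736, 0.3583]
tcp_rot: [2.681, -1.635, -0.001]
wrist_force: [0.3, -0.4, -0.8]
width: 0.002
```

Call:
move_arm --series "0 0 0.05 0 0 0 -1; 0 0 0.1 0 0 0 -1; 0 0 0.1 0 0 0 -1; 0 0 0.1 0 0 0 -1; 0 0 0.1 0 0 0 -1; 0 0 0.1 0 0 0 -1; 0 0 0.1 0 0 0 -1; 0 0 0.1 0 0 0 -1"

```text
time: 17.35
tool_pos: [0.4875, 0.0735, 0.3593]
tcp_rot: [-2.503, 1.899, -0.0]
wrist_force: [0.2, -0.2, -0.3]
width: -0.002
```

```bash
python3 - <<'E'
from h import *
import pickle
d=snap('wrist','w5.png'); pickle.dump(d,open('w5.pkl','wb')); s=d['state']; print(s['time'],s['tool_pos'],s['tcp_rot'])
c=cv2.imread('pics/w5.png')[0:260,150:420]; cv2.imwrite('pics/w5c.png',cv2.resize(c,None,fx=2.3,fy=2.3,interpolation=cv2.INTER_CUBIC))
E
```

```text
17.35 [0.48753159 0.07353817 0.35931361] [-2.50262405e+00  1.89897003e+00 -1.28696113e-04]
```

View pics/w5c.png

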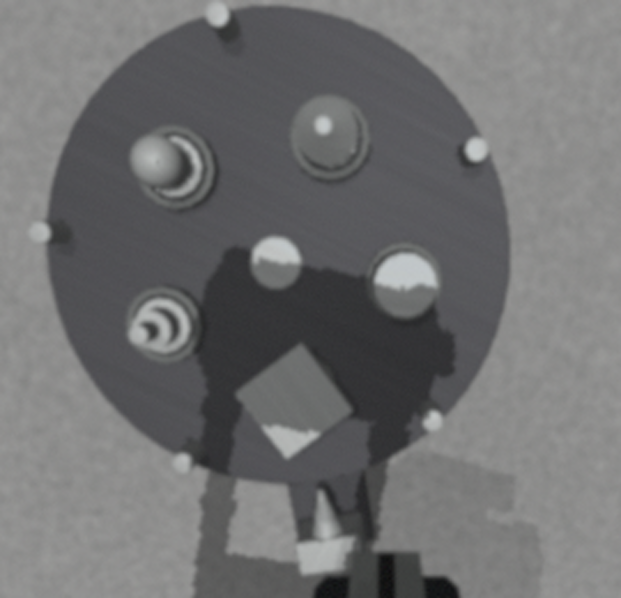

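```bash
python3 - <<'E'
from h import *
import pickle
from scipy.optimize import least_squares
d=pickle.load(open('w5.pkl','rb'))
px=lambda c:(np.array(c)+.5)/2.3-.5+[150,0]
W=np.array([onz(d,px(c),.082)[:2] for c in [(218,14),(476,150),(433,421),(183,463),(40,232)]])
f=lambda q:(W-(q[:2]+.118*np.c_[np.cos(q[2]-2*np.pi/5*np.arange(5)),np.sin(q[2]-2*np.pi/5*np.arange(5))])).ravel()
r=least_squares(f,[.528,.148,0.4]); c=r.x[:2]; pa=np.degrees(r.x[2]-2*np.pi/5*np.arange(5))%360; print(c,pa,(r.fun*1e3).round(1),'pockets',(pa+36)%360)
an=lambda p:(round(np.degrees(np.arctan2(p[1]-c[1],p[0]-c[0]))%360,1), np.hypot(*(p[:2]-c)).round(4))
print('tip',an(onz(d,px((320,487)),.044)),'block',an(onz(d,px((326,556)),.055)),'baseof cone',an(onz(d,px((327,532)),.044)))
print('sq',an(onz(d,px(np.mean([(300,343),(353,407),(289,459),(237,394)],0)),.096)))
print('btn',[onz(d,(481,190),z) for z in(.06,.065)])
E
```

```text
[0.52767936 0.14867577] [ 25.47382998 313.47382998 241.47382998 169.47382998  97.47382998] [-0.1 -0.1 -0.3  0.4  0.1 -0.2  0.2  0.   0.1 -0.2] pockets [ 61.47382998 349.47382998 277.47382998 205.47382998 133.47382998]
tip (np.float64(204.0), np.float64(0.1336)) block (np.float64(203.2), np.float64(0.1741)) baseof cone (np.float64(203.8), np.float64(0.163))
sq (np.float64(205.9), np.float64(0.0692))
btn [array([ 0.50874635, -0.14398357,  0.06      ]), array([ 0.50929972, -0.1411477 ,  0.065     ])]
```

View pics/w5.png

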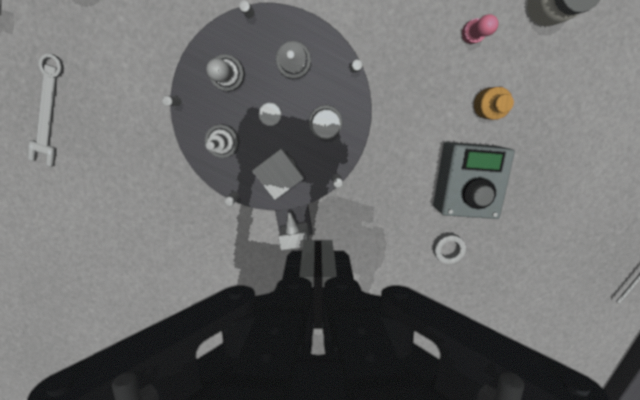

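```bash
python3 - <<'E'
import cv2,numpy as np
a=cv2.resize(cv2.imread('pics/w5.png')[135:225,430:520],(380,380),interpolation=cv2.INTER_CUBIC)
b=cv2.resize(cv2.imread('pics/scene0.png')[165:210,275:320],(380,380),interpolation=cv2.INTER_CUBIC)
cv2.imwrite('pics/b.png',np.hstack([a,b]))
E
```

```text
(no output)
```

View pics/b.png

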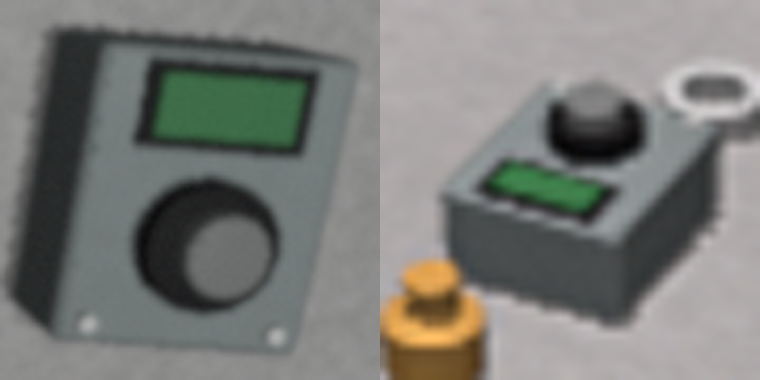

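```bash
python3 - <<'E'
from h import *
import pickle
w=pickle.load(open('w5.pkl','rb'));s=pickle.load(open('scene0.pkl','rb'));sd=pickle.load(open('side0.pkl','rb'))
o=[];
A=np.zeros((3,3));b=np.zeros(3)
for d,u in((w,(484.1,195.5)),(s,(300.3,177.3)),(sd,(514.5/4.4+249.5,60.5/4.4+164.5))):
    p,v=ray(d,u);v/=np.linalg.norm(v);N=np.eye(3)-np.outer(v,v);o.append((p,N));A+=N;b+=N@p
X=np.linalg.solve(A,b);print(X,[np.linalg.norm(N@(X-p)) for p,N in o])
for z in(.06,.065,.07): print(z,onz(w,(484.1,195.5),z)[:2],onz(s,(300.3,177.3),z)[:2])
print('corners',[onz(w,q,.045)[:2].round(3).tolist() for q in [(430+105/4.222,135+43/4.222),(430+356/4.222,135+64/4.222),(430+290/4.222,135+352/4.222),(430+57/4.222,135+334/4.222)]])
X[2]=.19;rows([(X,-75),(X*[1,1,0]+[0,0,.1],-75)])
E
```

```text
[ 0.50332249 -0.14806674  0.06539619] [np.float64(0.00022760824439989035), np.float64(0.0003946917757369539), np.float64(0.0005612946921164641)]
0.06 [ 0.50285979 -0.15109783] [ 0.49726636 -0.15293914]
0.065 [ 0.50348314 -0.1481774 ] [ 0.50328612 -0.14791844]
0.07 [ 0.50410649 -0.14525696] [ 0.50930588 -0.14289774]
corners [[0.554, -0.094], [0.57, -0.174], [0.476, -0.194], [0.46, -0.115]]
t 17.4 [0.4875 0.0735 0.3593] [ 0.4 -0.3  0. ]
[-0.    -0.     0.005  2.177  0.444  1.693]
[-0.    -0.     0.005  2.177  0.444  2.593]
```

Call:
move_arm --series "0 0 0 0.15 0 0 -1; 0 0 0 0.35 0 0 -1; 0 0 0 0.55 0.1 0 -1; 0 0 0 0.75 0.1 0 -1; 0 0 0 0.9 0.2 0.1 -1; 0 0 0 1 0.2 0.2 -1; 0 0 0 1 0.2 0.2 -1; 0 0 0 1 0.2 0.2 -1"

```text
time: 18.2
tool_pos: [0.4951, -0.0282, 0.3388]
tcp_rot: [2.502, -1.9, -0.002]
wrist_force: [0.3, -0.6, 1.1]
width: 0.003
```

Call:
move_arm --series "0 0 0 0.15 0 0.1 -1; 0 0 0 0.35 0 0.2 -1; 0 0 0 0.55 0.1 0.3 -1; 0 0 0 0.75 0.2 0.4 -1; 0 0 0 0.9 0.24 0.6 -1; 0 0 0 1 0.24 0.8 -1; 0 0 0 1 0.24 1 -1; 0 0 0 1 0.24 1 -1"

```text
time: 19.0
tool_pos: [0.497, -0.1307, 0.2357]
tcp_rot: [2.501, -1.898, -0.009]
wrist_force: [-0.0, 0.0, -0.2]
width: 0.001
```

```bash
python3 - <<'E'
from h import *
rows([([.5033,-.1481,.14],-75),([.5033,-.1481,.1],-75)])
E
```

```text
t 19.0 [ 0.497  -0.1307  0.2357] [-0.   0.  -0.2]
[ 0.003  0.002  0.005  0.187 -0.019  0.956]
[ 0.003  0.002  0.005  0.188 -0.021  1.356]
```

Call:
move_arm --series "0 0 0 0.1 -0.02 0.1 -1; 0 0 0 0.18 -0.02 0.3 -1; 0 0 0 0.18 -0.02 0.5 -1; 0 0 0 0.18 -0.02 0.7 -1; 0 0 0 0.18 -0.02 0.9 -1; 0 0 0 0.18 -0.02 1 -1; 0 0 0 0.18 -0.02 1 -1; 0 0 0 0.18 -0.02 1 -1"

```text
time: 19.8
tool_pos: [0.5066, -0.148, 0.1402]
tcp_rot: [-2.502, 1.899, -0.002]
wrist_force: [0.3, -0.2, 0.1]
width: -0.003
```

```bash
python3 - <<'E'
from h import *
import pickle
rows([([.5033,-.1481,.1],-75),([.5033,-.1481,.088],-75)])
d=snap('side','s6.png')
c=cv2.imread('pics/s6.png')[120:240,300:450]; c2=cv2.imread('pics/s6.png')
cv2.imwrite('pics/s6c.png',cv2.resize(c,None,fx=4,fy=4,interpolation=cv2.INTER_CUBIC))
d=snap('scene','sc6.png'); c=cv2.imread('pics/sc6.png')[130:240,260:430]
cv2.imwrite('pics/sc6c.png',cv2.resize(c,None,fx=4,fy=4,interpolation=cv2.INTER_CUBIC))
E
```

```text
t 19.8 [ 0.5066 -0.148   0.1402] [ 0.3 -0.2  0.1]
[-0.001 -0.     0.005 -0.009  0.032  0.402]
[-0.001 -0.     0.005 -0.009  0.032  0.522]
```

View pics/s6c.png

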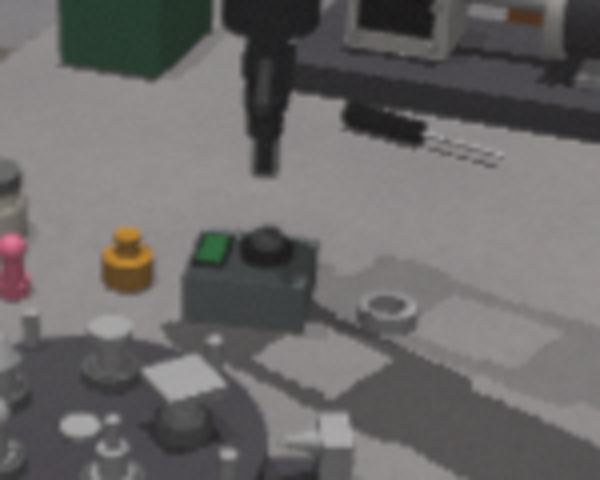

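View pics/sc6c.png

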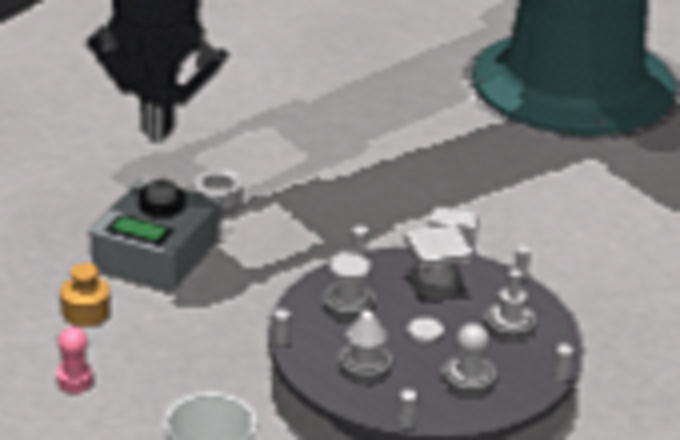

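Call:
move_arm --series "0 0 0 0 0.03 0.1 -1; 0 0 0 0 0.03 0.2 -1; 0 0 0 0 0.03 0.3 -1; 0 0 0 0 0.03 0.38 -1; 0 0 0 0 0.03 0.44 -1; 0 0 0 0 0.03 0.48 -1; 0 0 0 0 0.03 0.48 -1; 0 0 0 0 0.03 0.48 -1"

```text
time: 20.7
tool_pos: [0.503, -0.1486, 0.0914]
tcp_rot: [-2.502, 1.899, -0.0]
wrist_force: [0.2, 0.3, 0.1]
width: -0.003
```

Call:
move_arm --series "0 0 0 0 0 0.01 -1; 0 0 0 0 0 0.02 -1; 0 0 0 0 0 0.03 -1; 0 0 0 0 0 0.04 -1; 0 0 0 0 0 0.05 -1; 0 0 0 0 0 0.06 -1; 0 0 0 0 0 0.06 -1; 0 0 0 0 0 0.06 -1"

```text
time: 21.5
tool_pos: [0.5031, -0.1486, 0.0855]
tcp_rot: [-2.502, 1.899, -0.001]
wrist_force: [-0.1, -0.2, 3.1]
width: 0.003
```

Call:
move_arm --series "0 0 0 0 0 0.01 -1; 0 0 0 0 0 0.02 -1; 0 0 0 0 0 0.03 -1; 0 0 0 0 0 0.03 -1; 0 0 0 0 0 0.03 -1; 0 0 0 0 0 0.03 -1; 0 0 0 0 0 0.03 -1; 0 0 0 0 0 0.03 -1"

```text
time: 22.3
tool_pos: [0.5031, -0.1486, 0.083]
tcp_rot: [-2.502, 1.899, -0.001]
wrist_force: [-0.9, 0.8, 7.0]
width: -0.004
```

Call:
move_arm --series "0 0 0 0 0 0.01 -1; 0 0 0 0 0 0.02 -1; 0 0 0 0 0 0.03 -1; 0 0 0 0 0 0.03 -1; 0 0 0 0 0 0.03 -1; 0 0 0 0 0 0.03 -1; 0 0 0 0 0 0.03 -1; 0 0 0 0 0 0.03 -1"

```text
time: 23.1
tool_pos: [0.5033, -0.1487, 0.0827]
tcp_rot: [-2.502, 1.899, -0.0]
wrist_force: [-8.6, 3.0, 26.1]
width: 0.0
```

Call:
move_arm --series "0 0 0 0 0 -0.03 -1; 0 0 0 0 0 -0.06 -1; 0 0 0 0 0 -0.12 -1; 0 0 0 0 0 -0.25 -1; 0 0 0 0 0 -0.5 -1; 0 0 0 0 0 -0.8 -1; 0 0 0 0 0 -1 -1; 0 0 0 0 0 -1 -1"

```text
time: 23.9
tool_pos: [0.5049, -0.1493, 0.1831]
tcp_rot: [-2.501, 1.898, -0.009]
wrist_force: [0.8, 0.1, -0.1]
width: -0.003
```

```bash
python3 - <<'E'
from h import *
import pickle
d=snap('side','s7.png'); print(d['state']['tool_pos'],d['state']['wrist_force'])
c=cv2.imread('pics/s7.png')[140:280,230:430]; cv2.imwrite('pics/s7c.png',cv2.resize(c,None,fx=4,fy=4,interpolation=cv2.INTER_CUBIC))
d=snap('wrist','w7.png')
E
```

```text
[ 0.5048591  -0.14925901  0.18308082] [ 0.83017824  0.14929338 -0.07794855]
```

View pics/s7c.png

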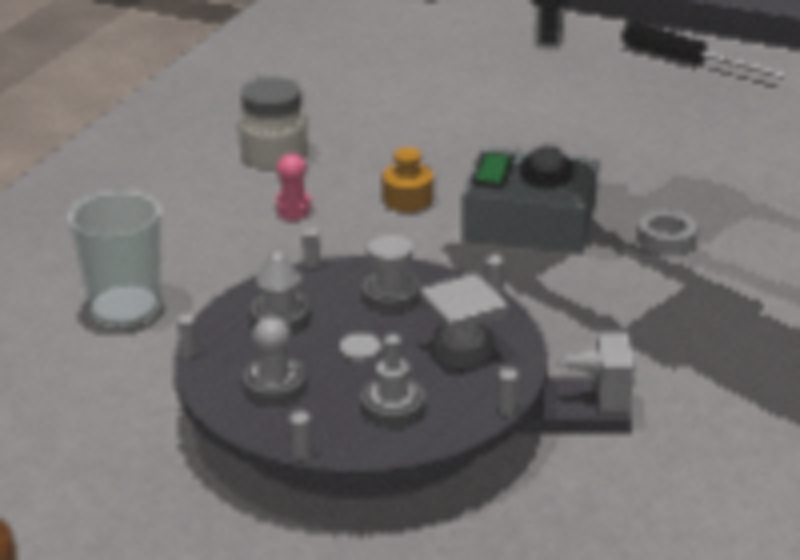

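```bash
python3 - <<'E'
from h import *
import pickle
d=pickle.load(open('s5.pkl','rb'))
for n,c,z in(('sq',(464,299),.096),('tip',(568,358),.044),('post',(508,373),.082),('post',(494,261),.082)):
    p=onz(d,(np.array(c)+.5)/4-.5+[230,140],z)[:2]-C; print(n,np.degrees(np.arctan2(p[1],p[0]))%360,np.hypot(*p))
print(bot.finish_job())
E
```

```text
sq 205.0320524722057 0.07067593675761154
tip 206.67187939325072 0.1426552565832321
post 170.66944496820008 0.11685262316847789
post 241.65201778652596 0.11798446748766792
the job is handed in; nothing more can be done
None
```

I turned the disc about 95° counter-clockwise by pushing one finger post with the shut fingers, and the square specimen now stands at the pointer. I then backed off, pressed the recorder button down to its hard stop, released it and lifted clear. The job is handed in, and it gave no verdict.

- **Alignment:** From the wrist camera the square specimen read 205.9° (its pocket 205.5°) against a pointer tip at 204.0°. From the side camera it read 205.0° against 206.7°. The two views disagree on the sign, but the offset is only about 2 mm sideways in either, within the 7 mm limit.
- **Button:** The force rose to 7 N at about 83 mm tool height. Pushing 3 mm further moved the tool only 0.3 mm and raised the force to 26 N, so the button had bottomed out. After release the wrist force was back near zero with the fingers about 100 mm higher. I did not measure the button's return separately.
- **Rest of the bench:** In the last side view all five specimens stand upright in their pockets. The bystanders in that view look unmoved. The oil bottle is cut off at its edge and the wrench is not in it, but the arm did not go near either.
- **Time:** About 24 s of the 72 s allowed.

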